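# Pack filter cans and lock the instrument case

### The job

Pack every square metal can from the table into the grey instrument case, one standing upright in each pocket, any pocket. Then shut the lid, after that swing the hasp down flat onto it, and last lock it with the T-key from its wooden stand: head down through the slot until the collar sits on the hasp, then a quarter turn so the grip points front to back of the case, and leave it there. Do not shift the other goods on the table.

Things in the scene. Friction and masses are not known exactly. Their poses are not given: they have to be found in the camera images.
- case: Grey metal instrument case fixed to the table, 170 mm (x) x 250 mm (y), 80 mm high to the rim of its 4 mm walls, open on top at the start. Origin: centre of its underside; x points from the hasp (robot) side to the lid hinge, z up. Inner floor 8 mm above the origin. It holds a row of five pockets, see point pockets; shut lid and hasp lie on top.
- pockets (a point): Centre of the row of five pockets, on the case's inner floor: (-10, 0, 8) mm in the case frame, axes as the case. Pockets are 42 x 42 mm inside, centred at y = -92, -46, 0, 46 and 92 mm; 4 mm black partitions, 18 mm high. Any can fits any pocket. Above the partitions is free space, 70 mm in front of and 90 mm behind the row's centre line.
- lid (a joint): Lid angle (rad): 0 shut flat on the case, about 1.57 standing up, stop at 2.0. Friction hinge (point lid_hinge): stays where left; up to 4 N at 100 mm from the hinge pushes it shut. A 6 mm plate, 170 mm from hinge to free edge, 250 mm wide; shut, it spans z = 80 to 86 mm of the case; a 30 x 14 mm slot in it (long along case y) then lies under the hasp's slot.
- lid_hinge (a point): Middle of the lid's hinge line, which runs along case y; at (85, 0, 80) mm in the case frame, axes as the case.
- lid_edge (a point): Middle of the lid's free edge, on its outer (upper when shut) face, 170 mm from the hinge and 6 mm off the lid's underside.
- hasp (a joint): Steel hasp angle (rad): 0 shut, flat on the shut lid; about 1.6 standing up; stop at 2.1 (leaning to the robot). Stays where left; under 2 N moves it. Plate 70 mm long, 46 mm wide, 5 mm thick, hinged at the middle of the case's front rim, with a 28 x 12 mm slot (long along case y) centred 45 mm from the hinge.
- hasp_hinge (a point): Middle of the hasp's hinge line, which runs along case y; at (-95, 0, 86) mm in the case frame, axes as the case.
- hasp_tip (a point): Middle of the hasp's free end, on its outer (upper when shut) face, 70 mm from the hinge.
- slot (a point): Where the centre of the hasp's slot is, on its upper face, once lid and hasp are shut: (-50, 0, 91) mm in the case frame, axes as the case (slot long along y). Below the lid is free space for the key's head.
- stand: Wooden block, loose on the table, 0.5 kg, 70 x 60 x 36 mm, with a 28 x 13 mm slot (long along its x) in which the T-key stands. Origin: centre of its underside.
- key: Loose steel T-key, 63 mm tall, 60 g, upright in the stand. Origin: centre of the T-head's underside, z up. T-head 23 mm (x) x 8 x 8 mm high; round 8 mm neck; collar 24 mm across, underside 24 mm above the origin (rests on the plate when the key is through); flat grip 32 mm (x, parallel to the head) x 10 mm (y), 28 to 63 mm above the origin. Lift it straight up from the stand.
- can0: A plain square aluminium shielding can (radio filter can), 34 x 34 mm and 52 mm tall, standing upright on the table; may be absent. Origin: centre of its underside, z up, x and y square to its sides. About 90 g.
- can1: A plain square aluminium shielding can (radio filter can), 34 x 34 mm and 52 mm tall, standing upright on the table; may be absent. Origin: centre of its underside, z up, x and y square to its sides. About 90 g.
- can2: A plain square aluminium shielding can (radio filter can), 34 x 34 mm and 52 mm tall, standing upright on the table; may be absent. Origin: centre of its underside, z up, x and y square to its sides. About 90 g.
- can3: A plain square aluminium shielding can (radio filter can), 34 x 34 mm and 52 mm tall, standing upright on the table; may be absent. Origin: centre of its underside, z up, x and y square to its sides. About 90 g.
- can4: A plain square aluminium shielding can (radio filter can), 34 x 34 mm and 52 mm tall, standing upright on the table; may be absent. Origin: centre of its underside, z up, x and y square to its sides. About 90 g.
- jar: Glass jar, 52 mm across, 70 mm tall. A bystander: leave it where it is.
- driver: Screwdriver lying on the table. A bystander: leave it where it is.
- carton: Small cardboard carton, 70 x 50 x 45 mm. A bystander: leave it where it is.
- dial: Loose black dial knob, 48 mm across, 24 mm tall. A bystander: leave it where it is.
- meter: Black panel meter, 50 x 70 x 70 mm. A bystander: leave it where it is.
- wrench: Wrench, 150 mm, lying on the table. A bystander: leave it where it is.

How it is judged:
By the outcome, as a careful person would: the job done as asked, in the order asked, and still so for the second after the job is handed in, with the robot touching nothing.
Of can0, can1, can2, can3, can4 only 3 to 5 are there at a start; the rules pass over those that are not, and their reading is None.
At some moment in a run one of stand may be knocked a few centimetres aside while the robot is not near it.
It also fails if it takes over 210 s, if anything falls off the work surface, if the arm or the gripper's body presses on something with over 40 N, if the wrist force passes 120 N, or if a joint passes its speed limit or range.

### The arm

A 7-joint arm with a two-finger parallel gripper is mounted at the origin on the work surface. World frame = base frame: x ahead of the robot, y to its left, z up, the work surface at z = 0. Lengths are in m, angles in degrees, forces in N, time in s.
With the tool pointing down it reaches from about 0.4 to 0.9 m from the base axis. Payload 5.5 kg.
Tool frame: the origin (TCP) lies midway between the tips of the shut fingers; the grasp point (between the pads) lies 19 mm behind it; z points along the fingers, x is the direction in which the jaws open and shut, and the axes are right-handed (so a half turn about z gives the same grasp; the last joint's range is limited). The gripper opens to 92 mm and grips with 3 to 60 N. Pads are 19 mm wide; open, the fingers measure 130 mm over their backs; the gripper's body (75 mm by 190 mm) begins 47 mm behind the grasp point.
Start: joints at [86.643, 28.699, -24.465, 88.831, 12.651, 65.22, -12.049], TCP at [0.206, -0.617, 0.227] pointing down, gripper open.
Joint ranges: [-164.97, 164.97], [-17.58, 116.51], [-87.97, 89.64], [11.32, 138.91], [-80.73, 260.73], [10.89, 115.49], [-147.41, 147.41]. Speed limits (degrees/s): [147.25, 147.25, 180, 180, 180, 180, 180].

### API

Orientations are given as [roll, pitch, yaw] about the fixed x, y, z axes, in that order (R = Rz(yaw) Ry(pitch) Rx(roll)).
In Python, from station import bot gives the robot as it stands. The module is installed in compiled form; this text tells all that it offers. Calls block until the motion is done:
- bot.move_to(position, orientation): joint-space move of the TCP to a pose.
- bot.move_linear(position, orientation=None, feed=0.15): straight line of the TCP; orientation=None keeps the orientation; feed is the mean speed in m/s.
- bot.move_joints(angles): joint-space move.
- bot.grip(opening, grasp_force=None): finger opening in m; grasp_force is the grip in N (None keeps the last); returns when the fingers have stopped.
- bot.sleep(seconds).
- bot.solve_ik(position, orientation): joint angles nearest the present ones, or None.
- bot.snapshot(name): name is "scene" or "top" or "wrist"; returns a dict with "pixels" (480x640x3 uint8, blue, green, red), "range_z" (480x640 float32, m along the optical axis (not along the pixel's ray), 0 where there is no reading), "vfov" (degrees; the focal length in pixels is half the picture's height over the tangent of half this angle, whatever the lens; pixels are square), "cx", "cy" (the principal point, pixels), "cam_to_world" (4x4, takes a point from camera to world coordinates); the wrist camera has in their place "hand_eye" (4x4, takes a point from camera to tool coordinates, whose origin is the TCP and whose axes are the tool frame's). Camera axes: x right, y down, z forward; pixel columns grow to the right and rows downward; lengths in m; the calibration is good to about 2 mm. A picture is of the moment at which its call begins: read the wrist's pose just before it.
A pose or a line that the arm cannot do raises bot.MotionError and nothing moves.
- bot.close_job(): hands the job in, once; it reports no verdict.
Readings, each from a call of its own:
- bot.read_t(): time.
- bot.read_q(): joint angles.
- bot.read_qvel(): joint speeds.
- bot.read_tau(): joint torques, N m.
- bot.read_tool_pos(): TCP position.
- bot.read_tcp_rot(): TCP orientation.
- bot.read_contact_force(): force on the tool from outside, world axes, zero at the start.
- bot.read_moment(): the same for the moment, N m.
- bot.read_opening(): finger opening in m.
Only numpy, scipy, OpenCV 4.12 (cv2) and the standard library are available. Lean on these libraries where they do the work, as an engineer would, in place of code of your own. Each camera call takes 0.05 s, during which the arm holds its last target. There are 200 camera calls.

## Working session

There is one attempt and no reset: what is moved stays moved. The work goes in short steps, each a Python script; the robot and the scene stay as the last script left them, time stands still between calls to the robot, and variables do not carry over. Pictures are saved under pics/ and viewed, about 12 in all and at most 16, crops included, and the job is handed in when it is done.

```bash
mkdir -p pics; python3 - <<'E'
from station import bot
import cv2,numpy as np,pickle
for n in("top","scene"):
    s=bot.snapshot(n); cv2.imwrite(f"pics/{n}0.png",s["pixels"]); pickle.dump(s,open(f"{n}0.pkl","wb"))
    print(n,s["vfov"],s["cx"],s["cy"],np.round(s["cam_to_world"],3).tolist(),s["pixels"].shape)
print(bot.read_tcp_rot(),bot.read_t(),bot.read_opening(),bot.read_tool_pos())
E
```

```text
top 55.38403300240785 315.63075036571723 240.19404091439256 [[0.01, -0.988, 0.156, 0.353], [-1.0, -0.01, 0.003, -0.058], [-0.002, -0.156, -0.988, 1.191], [0.0, 0.0, 0.0, 1.0]] (480, 640, 3)
scene 53.08266326981449 316.96431411985685 239.4511127273266 [[-0.667, 0.631, -0.396, 0.985], [0.745, 0.566, -0.352, 0.349], [0.002, -0.53, -0.848, 1.041], [0.0, 0.0, 0.0, 1.0]] (480, 640, 3)
[-1.79998576e+02  1.00252056e-01 -7.15607286e+01] 0.1 0.09111230690818628 [ 0.20531221 -0.61607182  0.22578334]
```

View pics/top0.png

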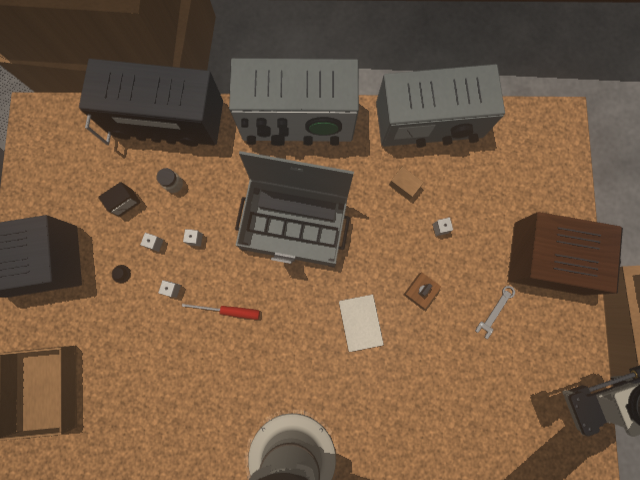

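View pics/scene0.png

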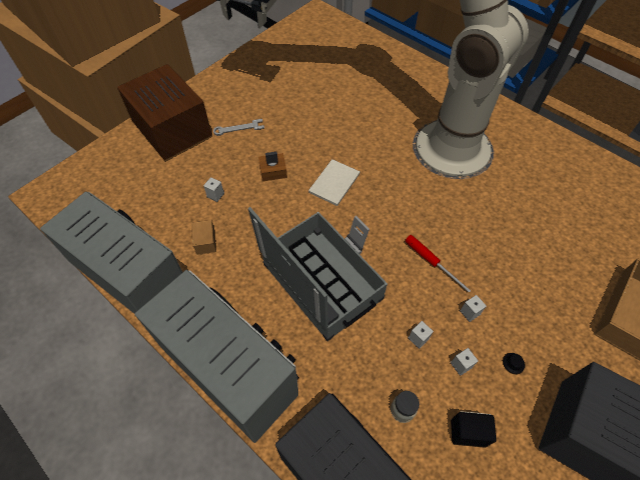

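Four cans are visible: top pixels (192,238), (150,242), (169,290) and (445,227). The stand with the key is at (423,291), the case at about (293,225) with its lid open, and the hasp at (285,258). Next I get coarse positions from depth.

```bash
cat > h.py <<'E'
import numpy as np,cv2,pickle
from scipy.spatial.transform import Rotation as R
def cloud(s,T=None):
    "world points (480x640x3) of a snapshot"
    T=s["cam_to_world"] if T is None else T
    f=240/np.tan(np.radians(s["vfov"]/2)); z=s["range_z"]
    v,u=np.mgrid[0:480,0:640]
    P=np.stack([(u-s["cx"])/f*z,(v-s["cy"])/f*z,z,np.ones_like(z)],-1)@np.asarray(T).T
    P=P[...,:3]; P[z<=0]=np.nan
    return P
def rect(xy):
    (c,wh,a)=cv2.minAreaRect((xy*1000).astype(np.float32)); return np.round(c,1),np.round(wh,1),round(a,1)
def blobs(P,lo,hi,x0,x1,y0,y1,minpx=15):
    m=((P[...,2]>lo)&(P[...,2]<hi)&(P[...,0]>x0)&(P[...,0]<x1)&(P[...,1]>y0)&(P[...,1]<y1)).astype(np.uint8)
    n,l=cv2.connectedComponents(m,connectivity=8)
    for i in range(1,n):
        q=P[l==i]
        if len(q)>=minpx: yield l==i,q
def wcloud(bot):
    T=np.eye(4); T[:3,:3]=R.from_euler("xyz",bot.read_tcp_rot(),degrees=True).as_matrix(); T[:3,3]=bot.read_tool_pos()
    s=bot.snapshot("wrist"); return s,cloud(s,T@s["hand_eye"])
E
python3 - <<'E'
from h import *
for n in("top","scene"):
    s=pickle.load(open(n+"0.pkl","rb")); P=cloud(s); print(n)
    for lo,hi,t in((.045,.06,"can"),(.03,.04,"stand36"),(.072,.088,"rim80"),(.015,.3,"all")):
        for m,q in blobs(P,lo,hi,.3,.85,-.6,.45):
            v,u=np.where(m); print(t,len(q),"px",int(u.mean()),int(v.mean()),"zmed %.3f max %.3f"%(np.median(q[:,2]),q[:,2].max()),*rect(q[:,:2]))
E
```

```text
top
can 65 px 209 134 zmed 0.053 max 0.060 [812.6 225.4] [25.9 72.7] 51.0
can 166 px 146 135 zmed 0.056 max 0.060 [804.4 389.6] [112.7  20.4] 84.4
can 81 px 476 135 zmed 0.051 max 0.060 [ 814.7 -479.2] [19.4 46.5] 8.5
can 50 px 173 139 zmed 0.056 max 0.060 [796.5 321.2] [17.  34.9] 9.6
can 89 px 249 137 zmed 0.050 max 0.060 [802.8 124. ] [46.8 20.4] 87.6
can 95 px 276 138 zmed 0.055 max 0.060 [802.1  52.5] [19.5 37.5] 1.0
can 118 px 304 137 zmed 0.051 max 0.060 [802.6 -16.9] [20.  81.5] 0.4
can 117 px 336 137 zmed 0.051 max 0.060 [ 803.4 -104.8] [20.  88.6] 1.8
can 240 px 423 139 zmed 0.051 max 0.059 [ 801.7 -316.6] [ 26.3 181.4] 1.0
can 32 px 189 143 zmed 0.052 max 0.060 [785.2 278.8] [43.2  1.9] 86.4
can 197 px 408 180 zmed 0.047 max 0.051 [ 690.8 -288.4] [68.4 50.2] 51.0
can 34 px 173 182 zmed 0.050 max 0.060 [681.7 314.4] [11.3 35.1] 55.6
can 66 px 126 199 zmed 0.053 max 0.060 [640.6 430.3] [31.2 67.7] 82.9
can 139 px 273 193 zmed 0.052 max 0.060 [656.8  45.2] [ 82.4 198.1] 17.4
can 112 px 239 213 zmed 0.053 max 0.058 [601.2 140. ] [ 9.7 87.5] 80.1
can 34 px 333 198 zmed 0.054 ma
[... 6961 characters left out ...]
 235 zmed 0.046 max 0.053 [ 694.2 -290. ] [73.3 50.3] 52.5
all 386 px 422 250 zmed 0.024 max 0.030 [358.8 154.4] [132.3  26.2] 82.5
all 45 px 458 281 zmed 0.017 max 0.020 [369.4 254.9] [62.6  6.9] 82.5
all 353 px 472 306 zmed 0.051 max 0.057 [413.2 315.2] [34.1 35.9] 75.2
all 359 px 420 333 zmed 0.052 max 0.058 [544.8 262.7] [34.7 36.4] 83.7
all 390 px 463 360 zmed 0.051 max 0.057 [532.3 367.8] [34.1 35.5] 72.5
all 84 px 512 358 zmed 0.024 max 0.028 [452.5 442.7] [13.7 30.2] 89.1
all 673 px 404 405 zmed 0.070 max 0.076 [696.7 328.7] [47.9 48. ] 39.4
all 2727 px 356 437 zmed 0.169 max 0.175 [818.7 309.8] [195.3  62.5] 89.9
all 611 px 462 424 zmed 0.069 max 0.076 [646.6 432.1] [35.6 68.1] 89.8
```

Both cameras agree to about 3 mm. Four cans: A(0.543,0.264), B(0.531,0.368), C(0.411,0.316) and D(0.577,-0.381). The stand is at (0.413,-0.326), and the case is near yaw -10°. I'll take a close wrist look at the case for its exact pose and the lid and hasp angles.

```bash
cat >> h.py <<'E'
def down(bot,p,yaw,lin=False,feed=0.15,sym=True):
    "tool pointing down, jaws along yaw (deg); picks the half turn with the smaller joint motion"
    q0=np.array(bot.read_q()); best=None
    for y in ([yaw,yaw+180,yaw-180] if sym else [yaw]):
        y=(y+180)%360-180; q=bot.solve_ik(list(p),[180,0,y])
        if q is not None and abs(q[6])<140:
            c=np.abs(np.array(q)-q0).max()
            if best is None or c<best[0]: best=(c,y)
    if best is None: raise RuntimeError("no ik %s %s"%(p,yaw))
    if lin: bot.move_linear(list(p),[180,0,best[1]],feed)
    else: bot.move_to(list(p),[180,0,best[1]])
    return best[1]
E
python3 - <<'E'
from h import *
from station import bot
y=down(bot,(0.50,0.0,0.46),80); print(y,bot.read_q().round(0) if hasattr(bot.read_q(),'round') else bot.read_q(),bot.read_t())
s,P=wcloud(bot); print(np.round(s["hand_eye"],3).tolist(),s["vfov"])
cv2.imwrite("pics/w1.png",s["pixels"]); pickle.dump((s,P),open("w1.pkl","wb"))
for m,q in blobs(P,.074,.086,.3,.85,-.3,.3,60): 
    v,u=np.where(m); print(len(q),int(u.mean()),int(v.mean()),np.median(q[:,2]),*rect(q[:,:2]))
E
```

```text
80 [ 61.  12. -74.  88.  12.  88.  66.] 2.6583
[[1.0, -0.001, 0.0, 0.001], [0.001, 0.961, 0.278, -0.075], [-0.0, -0.278, 0.961, -0.158], [0.0, 0.0, 0.0, 1.0]] 69.95258942758521
1971 336 241 0.07998970348691126 [576.5   8.7] [250.7 176.9] 80.0
131 349 362 0.0797976378916101 [812.  -10.4] [61.1  3.1] 89.5
86 286 372 0.07963673101460722 [ 811.7 -124.3] [ 4.6 44.2] 3.5
208 219 380 0.0798138532606757 [ 807.4 -250.3] [84.8 34.8] 62.9
```

View pics/w1.png

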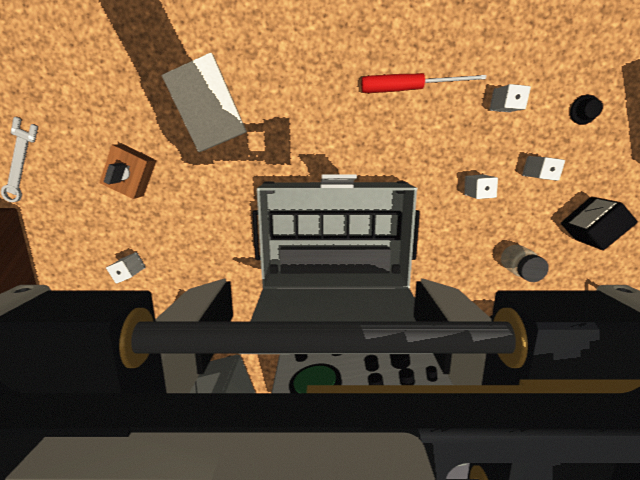

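The wrist view shows the empty case at px (256–415, 185–290), the hasp standing at (338,180), and the lid nearly upright. Now I fit the case pose, lid and hasp.

```bash
python3 - <<'E'
from h import *
s,P=pickle.load(open("w1.pkl","rb"))
def an(P,name):
    a=np.radians(-10); c=np.array([.576,.0075]); ex=np.array([np.cos(a),np.sin(a)]); ey=np.array([-ex[1],ex[0]])
    X=(P[...,:2]-c)@ex*1000; Y=(P[...,:2]-c)@ey*1000; Z=P[...,2]*1000
    rim=(abs(Z-80)<4)&(abs(X)<120)&(abs(Y)<140)
    q=lambda A,m:(np.round(np.percentile(A[m],[1,50,99]),1),m.sum())
    print(name,"front rim x",q(X,rim&(X<-60)&(abs(Y)>30)&(abs(Y)<115)))
    print(" rim y-",q(Y,rim&(Y<-110)&(abs(X)<70))," y+",q(Y,rim&(Y>110)&(abs(X)<70)))
    for sg in(-1,1):
        m=rim&(Y*sg>110)&(abs(X)<70)
        if m.sum()>20: print(" yaw corr",np.degrees(np.arctan(-np.polyfit(X[m],Y[m],1)[0]))*-1)
    lid=(Z>100)&(X>50)&(X<150)&(abs(Y)<100)
    if lid.sum()>20: f=np.polyfit(Z[lid],X[lid],1); print(" lid face x at z80",np.polyval(f,80),"slope",f[0],"maxZ",Z[lid].max(),lid.sum())
    h=(Z>92)&(X<-70)&(X>-160)&(abs(Y)<30)
    if h.sum()>5: f=np.polyfit(Z[h],X[h],1); print(" hasp",np.polyval(f,86),f[0],Z[h].max(),q(X,h),q(Y,h))
    pt=(abs(Z-26)<3)&(abs(X+10)<30)&(abs(Y)<118)
    print(" part",q(X,pt),q(Y,pt))
an(P,"wrist")
for n in("top","scene"): an(cloud(pickle.load(open(n+"0.pkl","rb"))),n)
E
```

```text
wrist front rim x (array([-82.8, -80.4, -78.5]), np.int64(296))
 rim y- (array([-123.9, -121.5, -119.5]), np.int64(242))  y+ (array([121.8, 123.7, 126.4]), np.int64(255))
 yaw corr -0.043834440378889006
 yaw corr -0.10877731355352463
 lid face x at z80 87.5297475344606 slope 0.04048373187667333 maxZ 183.89499129308018 3548
 hasp -86.83116982359772 -0.023786874467355182 578.5812217334269 (array([-109. ,  -98.9,  -74.5]), np.int64(40984)) (array([-29.4,   2.2,  29.5]), np.int64(40984))
 part (array([-32.9, -11.6,  16.6]), np.int64(947)) (array([-115.2,    5.6,  117.3]), np.int64(947))
top front rim x (array([-83.4, -81.5, -79.1]), np.int64(116))
 rim y- (array([-126.1, -124.1, -122.1]), np.int64(84))  y+ (array([119.1, 121.5, 123.8]), np.int64(101))
 yaw corr 0.0240461661749414
 yaw corr -0.16263365479830844
 lid face x at z80 86.18470181726273 slope 0.05091776567884436 maxZ 253.60372147368594 2081
 hasp -92.31719591164557 -0.2137870250056721 158.72091655544062 (array([-109.6, -105.1,  -94.7]), np.int64(86)) (array([-24.4,  -2.2,  21.2]), np.int64(86))
 part (array([-33.5, -10. ,  16.6]), np.int64(367)) (array([-117.2,   -5. ,  115.4]), np.int64(367))
scene front rim x (array([-82. , -77.9, -75.3]), np.int64(163))
 rim y- (array([-128. , -124.2, -121.4]), np.int64(109))  y+ (array([118.7, 121.5, 123.5]), np.int64(145))
 yaw corr -0.1583747569089959
 yaw corr -0.17484019959956842
 lid face x at z80 96.11692325925358 slope 0.026087560611068684 maxZ 255.4093907612597 1847
 hasp -90.49597754343672 -0.1915895822180879 158.91100195388296 (array([-106.7,  -98.2,  -90.1]), np.int64(356)) (array([-24.5,  -0.2,  21.8]), np.int64(356))
 part (array([-31.2,  -6.7,  19.8]), np.int64(457)) (array([-117. ,  -12.1,  100.6]), np.int64(457))
```

```bash
cat >> h.py <<'E'
C0=np.array([.5785,.0076]); CY=-10.1
_a=np.radians(CY); EX=np.array([np.cos(_a),np.sin(_a)]); EY=np.array([-EX[1],EX[0]])
def case(x,y,z): # mm in case frame -> world m
    return np.r_[C0+(EX*x+EY*y)/1000, z/1000]
def pack(bot,xy,can_yaw,py,jaw,dx=0):
    "pick can at xy by an axis near the placing jaw direction, place in pocket y=py"
    bot.grip(.060)
    down(bot,(*xy,.16),can_yaw); down(bot,(*xy,.022),can_yaw,True,.12)
    bot.grip(.0,12); o=bot.read_opening(); print("opening",round(o,4))
    if o<.03: raise SystemExit("missed")
    p=bot.read_tool_pos(); bot.move_linear([p[0],p[1],.24],None,.2)
    yaw=CY+(90 if jaw=="y" else 0); t=case(-10+dx,py,0)
    down(bot,(*t[:2],.24),yaw); down(bot,(*t[:2],.075),yaw,True,.15)
    down(bot,(*t[:2],.0315),yaw,True,.05); print("F",np.round(bot.read_contact_force(),1))
    bot.grip(.048); down(bot,(*t[:2],.24),yaw,True,.2); print("t",bot.read_t())
E
python3 - <<'E'
from h import *
from station import bot
s,P=pickle.load(open("w1.pkl","rb"))
est={"A":(.5425,.2635),"B":(.5305,.368),"C":(.411,.3155),"D":(.577,-.381)}
for k,e in est.items():
    m=(np.hypot(P[...,0]-e[0],P[...,1]-e[1])<.035)&(P[...,2]>.0475)&(P[...,2]<.058); print(k,m.sum(),*rect(P[m][:,:2]),np.median(P[m][:,2]).round(4))
m=(np.hypot(P[...,0]-.413,P[...,1]+.326)<.06)&(P[...,2]>.03)&(P[...,2]<.04); print("stand",*rect(P[m][:,:2]))
m=(np.hypot(P[...,0]-.413,P[...,1]+.326)<.06)&(P[...,2]>.068); print("key",*rect(P[m][:,:2]),m.sum())
E
```

```text
A 445 [542.5 265.5] [34.  33.8] 84.4 0.0519
B 472 [530.2 370.9] [35.1 34. ] 72.6 0.052
C 554 [410.7 317.8] [35.1 34. ] 75.4 0.052
D 367 [ 576.6 -378.2] [34.1 34.3] 13.1 0.0519
stand [ 412.3 -322.9] [61.8 71.1] 52.6
key [ 411.9 -322.5] [10.9 31.4] 51.7 168
```

```bash
python3 - <<'E'
from h import *
from station import bot
pack(bot,(.5425,.2645),84.4,46,"y")
pack(bot,(.577,-.3795),103.1,-46,"y")
s,P=wcloud(bot); cv2.imwrite("pics/w2.png",s["pixels"])
E
```

```text
opening 0.0339
F [-0.1  0.  -1.4]
t 12.8
opening 0.0341
F [ 0.2  0.4 -1.3]
t 23.2167
```

View pics/w2.png

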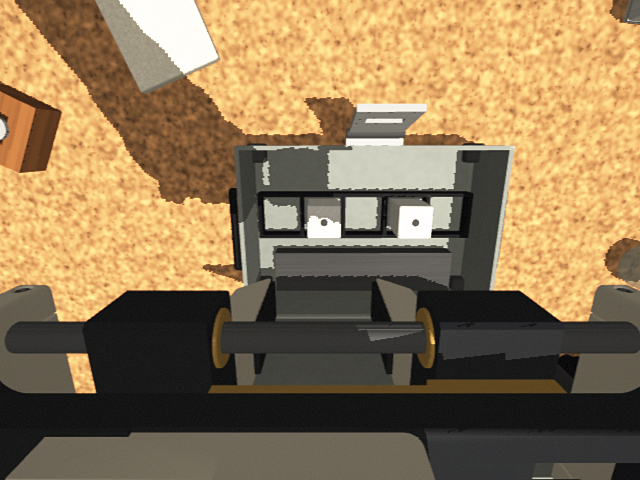

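Both cans stand in their pockets at px (325,220) and (415,220). Next are the outer two.

```bash
python3 - <<'E'
from h import *
from station import bot
pack(bot,(.530,.3695),72.6,92,"x",-1.5)
pack(bot,(.411,.3167),-14.6,-92,"x",-1.5)
y=down(bot,(0.47,0.0,0.46),80); s,P=wcloud(bot); cv2.imwrite("pics/w3.png",s["pixels"]); pickle.dump((s,P),open("w3.pkl","wb"))
for m,q in blobs(P,.055,.067,.45,.65,-.15,.15,60): print(len(q),np.median(q[:,2]),rect(q[:,:2]),((np.mean(q[:,:2],0)-C0)@np.c_[EX,EY]*1000).round(1))
X=(P[...,:2]-C0)@EX*1000;Y=(P[...,:2]-C0)@EY*1000;Z=P[...,2]*1000
lid=(Z>100)&(X>50)&(X<150)&(abs(Y)<100); f=np.polyfit(Z[lid],X[lid],1); print("lid",np.polyval(f,80),f[0])
s=bot.snapshot("top"); pickle.dump(s,open("top1.pkl","wb")); P=cloud(s)
m=(np.hypot(P[...,0]-.413,P[...,1]+.326)<.12)&(P[...,2]>.068); print("key",*rect(P[m][:,:2]),m.sum())
X=(P[...,:2]-C0)@EX*1000;Y=(P[...,:2]-C0)@EY*1000;Z=P[...,2]*1000
lid=(Z>100)&(X>50)&(X<150)&(abs(Y)<100); f=np.polyfit(Z[lid],X[lid],1); print("lid",np.polyval(f,80),f[0],Z[lid].max())
E
```

```text
opening 0.0338
F [ 0.2 -0.5 -1. ]
t 33.3583
opening 0.0341
F [-0.3  0.1 -0.4]
t 43.5167
151 0.06111677162253837 (array([ 623.3, -104.1]), array([105.1,  52.7]), 36.5) [  64.1 -102.5]
297 0.059189975214970936 (array([530.1,  73.7]), array([230.9, 108.1]), 45.0) [-40.9  82.3]
506 0.06006458388713609 (array([577.3,  55.2]), array([34.1, 32.4]), 80.1) [-9.5 46.2]
505 0.06001433512219201 (array([583.8, 100.4]), array([34.2, 32.4]), 80.0) [-11.2  91.8]
503 0.05997195679135292 (array([559.8, -35.3]), array([33.9, 32.4]), 80.0) [-10.7 -44.9]
506 0.059912392475566956 (array([550.3, -80.6]), array([34.2, 32.4]), 80.0) [-12.1 -91.3]
79 0.06097095291130328 (array([ 519.7, -105.8]), array([ 5.9, 86.6]), 75.8) [ -40.2 -121.7]
lid 84.56840029337414 0.04752736224288818
key [ 412.3 -341.5] [10.3 31.4] 52.8 58
lid 83.79918653201264 0.05145293116041291 253.50903270578286
```

View pics/w3.png

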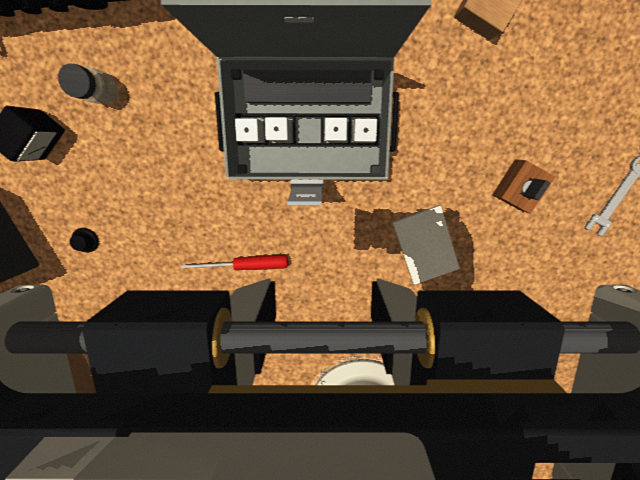

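All four cans are upright in pockets (tops at z=60.0 mm), and no fifth can is on the table. The stand has been knocked about 16 mm and will be re-measured. Now I shut the lid from behind.

```bash
python3 - <<'E'
from h import *
from station import bot
bot.grip(0.0,10)
down(bot,case(140,40,360),CY+90); down(bot,case(140,40,232),CY+90,True,.25)
for th in list(range(92,0,-8))+[0,-1]:
    t=np.radians(th); r=110+40*max(th,0)/92; off=6+11*np.sin(t)
    x=85-r*np.cos(t)+off*np.sin(t); z=80+r*np.sin(t)+off*np.cos(t)
    down(bot,case(x,40,z),CY+90,True,.12)
    print(th,np.round(bot.read_contact_force(),1),end=" ")
p=bot.read_tool_pos(); bot.move_linear([p[0],p[1],.30],None,.25); print("\n",p,bot.read_t())
y=down(bot,(0.46,0.03,0.40),80); s,P=wcloud(bot); cv2.imwrite("pics/w4.png",s["pixels"]); pickle.dump((s,P),open("w4.pkl","wb"))
X=(P[...,:2]-C0)@EX*1000;Y=(P[...,:2]-C0)@EY*1000;Z=P[...,2]*1000
m=(abs(X)<75)&(abs(Y)<110)&(Z<150); print("lid z",np.nanpercentile(Z[m],[2,50,98]),np.polyfit(X[m],Z[m],1))
E
```

```text
92 [-0.4 -1.3  0.3] 84 [-0.1 -0.4 -0.1] 76 [-0.2 -0.8  0.1] 68 [ 0.1 -0.   0.7] 60 [ 0.1 -0.6 -0.1] 52 [ 0.1 -0.6  0.2] 44 [0.6 0.3 0.2] 36 [ 0.7 -0.4  0.1] 28 [-0.3  0.4 -0.1] 20 [-0.3 -0.2 -0.1] 12 [-0.5  0.5  1. ] 4 [ 0.2 -0.1  0.7] 0 [0.4 0.3 1.1] -1 [-4.  -0.1 18.4] 
 [0.56181496 0.05168876 0.08616895] 52.9167
lid z [83.97265365 86.17059122 88.84567709] [2.50888841e-02 8.53069482e+01]
```

View pics/w4.png

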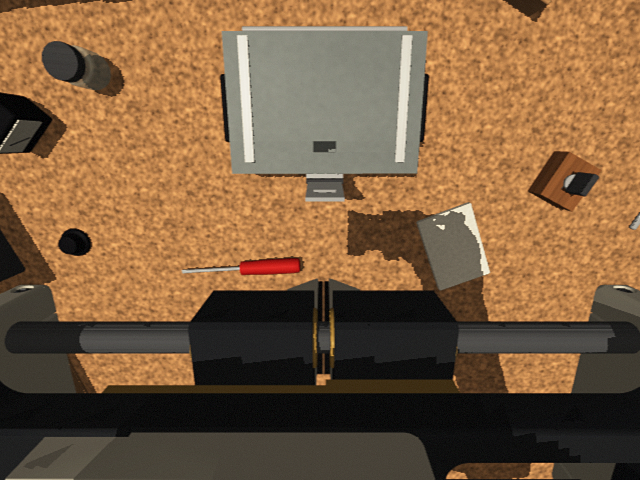

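The lid is shut flat (z≈86 mm) and its slot shows at px (324,147). Now I swing the hasp over.

```bash
python3 - <<'E'
from h import *
from station import bot
down(bot,case(-165,0,240),CY+90); down(bot,case(-165,0,140),CY+90,True,.25)
for th in list(range(112,0,-8))+[0,-1]:
    t=np.radians(th); r=58; off=5+12*np.sin(t)
    x=-95+r*np.cos(t)-off*np.sin(t); z=86+r*np.sin(t)+off*np.cos(t)
    down(bot,case(x,0,z),CY+90,True,.12)
    print(th,np.round(bot.read_contact_force(),1),end=" ")
p=bot.read_tool_pos(); bot.move_linear([p[0],p[1],.24],None,.25); print("\n",p,bot.read_t())
# close view of the slot: camera (tool y -75, z -158, tilted 16deg)
y=down(bot,(*case(-100,0,0)[:2],0.27),80); s,P=wcloud(bot); print(y); cv2.imwrite("pics/w5.png",s["pixels"]); pickle.dump((s,P),open("w5.pkl","wb"))
X=(P[...,:2]-C0)@EX*1000;Y=(P[...,:2]-C0)@EY*1000;Z=P[...,2]*1000
m=(X>-85)&(X<-30)&(abs(Y)<20)&(Z<150); print("hasp z",np.nanpercentile(Z[m],[2,50,98]),m.sum())
h=(X>-100)&(X<-10)&(abs(Y)<40)&(Z>88.5)&(Z<94)
print("hasp",rect(np.c_[X[h],Y[h]]/1000))
E
```

```text
112 [-0.5  1.  -0.1] 104 [ 0.1 -0.4  0.9] 96 [-1.   0.2  0.1] 88 [0.2 0.2 0.2] 80 [ 0.6 -1.  -0.2] 72 [ 0.5 -0.1  0.3] 64 [ 0.2 -0.   0.5] 56 [-1.2  0.1  1.1] 48 [-0.3  0.6 -0.6] 40 [-0.1  0.7 -0.1] 32 [-0.3  0.2  0.6] 24 [-0.3  0.7  0.3] 16 [-0.3  0.  -0. ] 8 [ 0.6  0.7 -0.6] 0 [1.4 0.5 3.9] -1 [-2.4 -1.2 11.6] 
 [0.54331965 0.01449406 0.09100949] 59.7833
-100
hasp z [ 7.16256147 90.8722651  92.56844099] 2392
hasp (array([-61.8,   5.8]), array([74.1, 59.8]), 1.3)
```

View pics/w5.png

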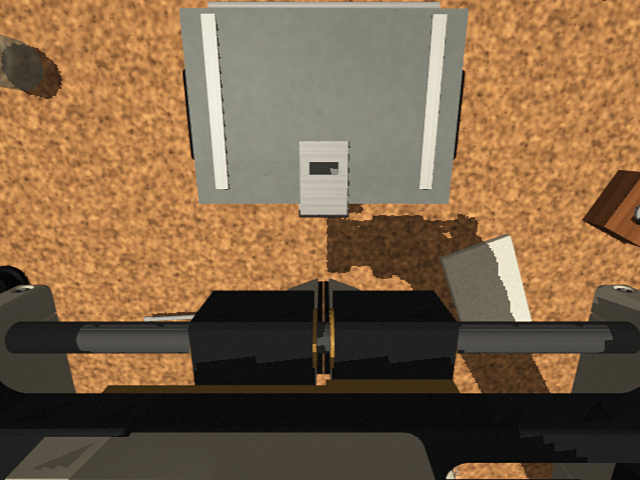

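The hasp lies flat (z≈91 mm), slot at px (323,168). I'll measure the slot from the opposite wrist yaw as well to cancel the hand-eye offset. The same goes for the key.

```bash
cat >> h.py <<'E'
def plane_xy(s,T,uv,z):
    "world xy where pixel rays meet the plane z"
    f=240/np.tan(np.radians(s["vfov"]/2)); uv=np.atleast_2d(uv)
    d=np.c_[(uv[:,0]-s["cx"])/f,(uv[:,1]-s["cy"])/f,np.ones(len(uv))]@T[:3,:3].T
    return T[:2,3]+d[:,:2]*((z-T[2,3])/d[:,2])[:,None]
def wpose(bot):
    T=np.eye(4); T[:3,:3]=R.from_euler("xyz",bot.read_tcp_rot(),degrees=True).as_matrix(); T[:3,3]=bot.read_tool_pos(); return T
def slot_look(bot,yaw,h=.30):
    "case-frame slot centre (mm) seen with the camera straight over it"
    t=np.radians(yaw); ty=np.array([np.sin(t),-np.cos(t)]); p=case(-50,0,0)[:2]+ty*(.075-.278*(h+.067)*0.95)
    down(bot,(*p,h),yaw,sym=False); T=wpose(bot); s=bot.snapshot("wrist"); T=T@s["hand_eye"]
    g=s["pixels"].max(2); v,u=np.mgrid[0:480,0:640]
    xy=plane_xy(s,T,np.c_[u.ravel(),v.ravel()],.091); q=((xy-C0)@np.c_[EX,EY]*1000).reshape(480,640,2)
    m=(abs(q[...,0]+50)<16)&(abs(q[...,1])<21); th,_=cv2.threshold(g[m].reshape(-1,1),0,255,cv2.THRESH_OTSU)
    d=(m&(g<th)).astype(np.uint8); n,l,st,_=cv2.connectedComponentsWithStats(d); i=1+np.argmax(st[1:,4])
    a=q[l==i]; ctr=(np.percentile(a,1,0)+np.percentile(a,99,0))/2
    hm=(abs(q[...,0]+60)<60)&(abs(q[...,1])<50); print(yaw,"slot",ctr.round(1),"size",(np.percentile(a,99,0)-np.percentile(a,1,0)).round(1))
    return s,q,ctr
E
python3 - <<'E'
from h import *
from station import bot
ims=[]
for yaw in(-100,80):
    s,q,c=slot_look(bot,yaw); 
    v,u=np.unravel_index(np.argmin(np.hypot(q[...,0]+50,q[...,1])),(480,640)); im=s["pixels"][max(v-90,0):v+90,max(u-120,0):u+120]; ims.append(cv2.resize(im,(390,300)))
cv2.imwrite("pics/slot.png",np.hstack(ims))
s=bot.snapshot("top"); P=cloud(s); m=(np.hypot(P[...,0]-.413,P[...,1]+.34)<.12)&(P[...,2]>.068); print("key",*rect(P[m][:,:2]),m.sum(),bot.read_t())
E
```

```text
-100 slot [-49.9  -3.6] size [30.8 33.9]
80 slot [-50.2  -0.1] size [10.3 26.6]
key [ 412.1 -341.1] [10.6 30.1] 53.2 59 63.325
```

View pics/slot.png

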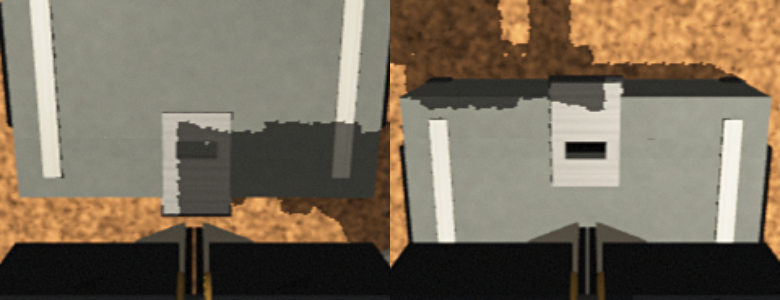

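```bash
python3 - <<'E'
from h import *
from station import bot
s,P=pickle.load(open("w5.pkl","rb"))
# recover the camera pose from the stored cloud: commanded pose, checked against the cloud
T=np.eye(4); T[:3,:3]=R.from_euler("xyz",[180,0,-100],degrees=True).as_matrix(); T[:3,3]=[*case(-100,0,0)[:2],.27]; T=T@s["hand_eye"]
d=P[100,320]; print("pose check mm",((plane_xy(s,T,[320,100],d[2])-d[:2])*1000).round(1))
g=s["pixels"].max(2)[150:185,303:345]; v,u=np.where(g<110); n,l,st,c=cv2.connectedComponentsWithStats((g<110).astype(np.uint8)); print(st)
i=1+np.argmax(st[1:,4]); x,y,w,h,_=st[i]; off=((plane_xy(s,T,[320,100],d[2])-d[:2]))[0]
q=plane_xy(s,T,[[303+x-.5,150+y-.5],[303+x+w-.5,150+y+h-.5]],.091)-off; q=(q-C0)@np.c_[EX,EY]*1000; print(q.round(1),q.mean(0).round(1))
print(bot.read_tool_pos(),bot.read_tcp_rot())
E
```

```text
pose check mm [[2.  0.7]]
[[   0    0   42   35 1150]
 [   7   12   28   13  320]]
[[-44.   13.1]
 [-56.3 -13.9]] [-50.1  -0.4]
[0.5076805  0.02017562 0.30000842] [1.79997153e+02 4.15580590e-03 7.99841519e+01]
```

The slot is at (-50.15,-0.25) in my case frame from two opposite yaws, which matches the nominal. Next the key, measured the same way.

```bash
python3 - <<'E'
from h import *
from station import bot
k=np.array([.4121,-.3411]); ka=53.
bot.grip(.04)
for yaw in(53,-127):
    t=np.radians(yaw); ty=np.array([np.sin(t),-np.cos(t)])
    try: down(bot,(*(k+ty*-.03),.28),yaw,sym=False)
    except Exception as e: print(yaw,e); continue
    bot.sleep(.4); s,P=wcloud(bot); cv2.imwrite(f"pics/k{yaw}.png",s["pixels"]); pickle.dump((s,P),open(f"k{yaw}.pkl","wb"))
    m=(np.hypot(P[...,0]-k[0],P[...,1]-k[1])<.03)&(P[...,2]>.066)&(P[...,2]<.09); print(yaw,"key",*rect(P[m][:,:2]),m.sum(),np.median(P[m][:,2]).round(4))
    m=(np.hypot(P[...,0]-k[0],P[...,1]-k[1])<.06)&(P[...,2]>.032)&(P[...,2]<.040); print("stand",*rect(P[m][:,:2]))
    v,u=np.where((np.hypot(P[...,0]-k[0],P[...,1]-k[1])<.03)&(P[...,2]>.066)); print(u.mean(),v.mean(),bot.read_q())
print(bot.read_t())
E
```

```text
53 key [ 412.7 -339.9] [ 8.9 32. ] 53.0 259 0.0748
stand [ 413.2 -339.4] [60.  70.4] 53.2
311.644578313253 268.4698795180723 [ 93.938865    21.68130545 -70.3147636  104.83083944  21.87572998
  69.01010006  69.84729851]
-127 key [ 413.4 -341. ] [ 8.9 31.2] 52.9 259 0.0749
stand [ 412.7 -340.3] [60.1 70.7] 53.0
330.7462311557789 282.0678391959799 [ 59.5623981   17.41845456 -28.06115176  97.73109979   8.79805403
  67.03805562 -97.85360477]
68.8917
```

```bash
python3 - <<'E'
from h import *
from station import bot
k=(.4130,-.3404)
bot.grip(.04)
y=down(bot,(*k,.14),53); bot.sleep(.2); down(bot,(*k,.044),53,True,.08); bot.sleep(.2)
bot.grip(0,30); bot.sleep(.3); print("yaw",y,"open",bot.read_opening(),"F",np.round(bot.read_contact_force(),1),bot.read_tool_pos())
bot.move_linear([*k,.20],None,.12); print("open",bot.read_opening(),bot.read_t())
p=case(-50.15,-.25,0)
for ins in(CY,CY+180):
    q=bot.solve_ik([*p[:2],.2],[180,0,ins]); print(ins,None if q is None else np.round(q,0))
    for d in(90,-90):
        q=bot.solve_ik([*p[:2],.099],[180,0,(ins+d+180)%360-180]); print("  turn",d,None if q is None else np.round(q,0))
s=bot.snapshot("top"); P=cloud(s); m=(np.hypot(P[...,0]-.413,P[...,1]+.34)<.06)&(P[...,2]>.03)&(P[...,2]<.040); print("stand",*rect(P[m][:,:2]))
bot.sleep(.2); s,P=wcloud(bot); cv2.imwrite("pics/held.png",s["pixels"][200:480,160:480].repeat(2,0).repeat(2,1))
E
```

```text
yaw -127 open 0.00996550213117866 F [-0.9 -1.2 -0.2] [ 0.41295658 -0.34045557  0.04398331]
open 0.00988572950556364 73.825
-10.1 [ 40.  26. -57. 107.  25.  60. -37.]
  turn 90 [ 48.  50. -75. 111.  55.  65.  31.]
  turn -90 [  26.   30.  -39.  112.   25.   47. -126.]
169.9 [ 50.  37. -74. 107.  38.  67. 132.]
  turn 90 [  26.   30.  -39.  112.   25.   47. -126.]
  turn -90 [ 48.  50. -75. 111.  55.  65.  31.]
stand [ 410.1 -339.4] [60.7 65. ] 53.9
```

View pics/held.png

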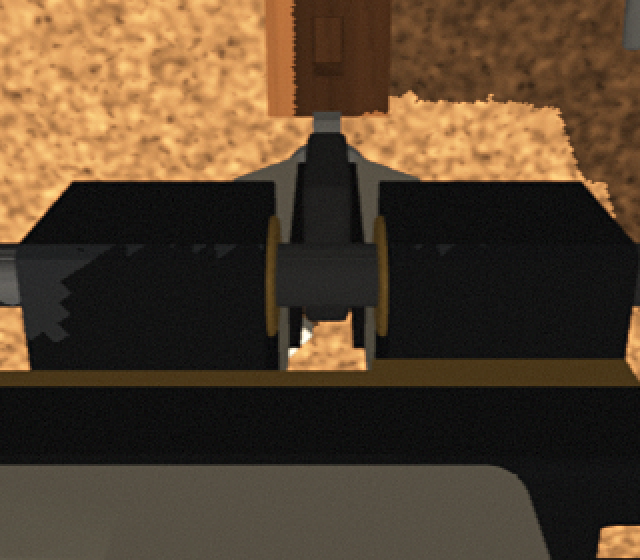

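Key held across its grip (9.9 mm opening). I insert with force checks, searching if the head lands beside the slot.

```bash
cat > ins.py <<'E'
from h import *
from station import bot
def go(x,y,z,feed=.05): p=case(x,y,z); bot.move_linear(list(p),[180,0,CY],feed)
down(bot,case(-50.15,-.25,200),CY,sym=False); bot.sleep(.3)
go(-50.15,-.25,128); bot.sleep(.3); F0=np.array(bot.read_contact_force()); print("F0",F0.round(1),bot.read_tool_pos()-case(-50.15,-.25,128))
def probe():
    return np.array(bot.read_contact_force())-F0
done=False
for dx,dy in[(0,0),(0,1.5),(0,-1.5),(1.2,0),(-1.2,0),(1.2,1.5),(-1.2,1.5),(1.2,-1.5),(-1.2,-1.5),(0,3),(0,-3)]:
    go(-50.15+dx,-.25+dy,126); ok=True
    for z in np.arange(124,98.4,-1):
        go(-50.15+dx,-.25+dy,z,.03); f=probe()
        if f[2]>6: ok=False; break
    print(dx,dy,"z",z,"F",f.round(1))
    if z<101.5: done=True; break
print("inserted",done,"t",bot.read_t(),bot.read_tool_pos())
E
python3 ins.py
```

```text
F0 [-0.2 -0.2 -0.7] [ 8.69060435e-05 -1.47298429e-05  1.27064349e-04]
0 0 z 99.0 F [ 1.7  0.7 -0.2]
inserted True t 84.4667 [0.52913352 0.01614486 0.09899953]
```

It went in on the first try. Now I seat the collar and make the quarter turn.

```bash
python3 - <<'E'
from h import *
from station import bot
for z in(98.5,98,97.5):
    bot.move_linear(list(case(-50.15,-.25,z)),[180,0,CY],.02); f=bot.read_contact_force(); print(z,np.round(f,1))
    if f[2]>4: break
p=list(case(-50.15,-.25,z))
for d in range(10,91,10):
    bot.move_to(p,[180,0,CY+d]); print(d,np.round(bot.read_contact_force(),1),np.round(bot.read_moment()[2],2),end=" ")
bot.sleep(.3); print("\n",bot.read_tcp_rot(),bot.read_opening())
bot.grip(.03); bot.sleep(.3)
bot.move_linear([p[0],p[1],.24],None,.12); print(bot.read_t())
q=case(-95,0,0); down(bot,(*q[:2],.34),CY+90); bot.sleep(.4); s,P=wcloud(bot); cv2.imwrite("pics/w6.png",s["pixels"])
X=(P[...,:2]-C0)@EX*1000;Y=(P[...,:2]-C0)@EY*1000;Z=P[...,2]*1000
m=(abs(X+50)<30)&(abs(Y)<30)&(Z>122)&(Z<140); print("grip",rect(np.c_[X[m],Y[m]]/1000),np.median(Z[m]) if m.any() else None)
m=(abs(X)<75)&(abs(Y)<110)&(Z<150); print("lid z",np.nanpercentile(Z[m],[2,50,98]))
m=(X>-90)&(X<-66)&(abs(Y)<20)&(Z<110); print("hasp z",np.nanpercentile(Z[m],[2,50,98]))
s=bot.snapshot("top"); cv2.imwrite("pics/top2.png",s["pixels"])
E
```

```text
98.5 [-1.6  0.4  5.5]
10 [-0.5  0.4  4.7] 0.03 20 [ 0.1 -0.2  4.3] 0.07 30 [-0.8  0.1  5.9] 0.02 40 [ 0.1 -0.8  5.5] 0.09 50 [ 0.5 -0.6  5.9] 0.03 60 [-0.1 -0.5  5.1] 0.07 70 [-0.9 -1.1  5.3] 0.04 80 [-0.1 -0.   6.5] 0.0 90 [-0.6 -1.1  5.9] 0.05 
 [ 1.79969019e+02 -2.70422990e-02  7.95259040e+01] 0.01009108136142288
89.6333
grip (array([-51.9,   1.3]), array([31. ,  9.1]), 0.1) 129.73369146243547
lid z [ 84.44758845  86.27543492 120.46967498]
hasp z [ -0.68747207  90.90927298 101.7183964 ]
```

View pics/w6.png

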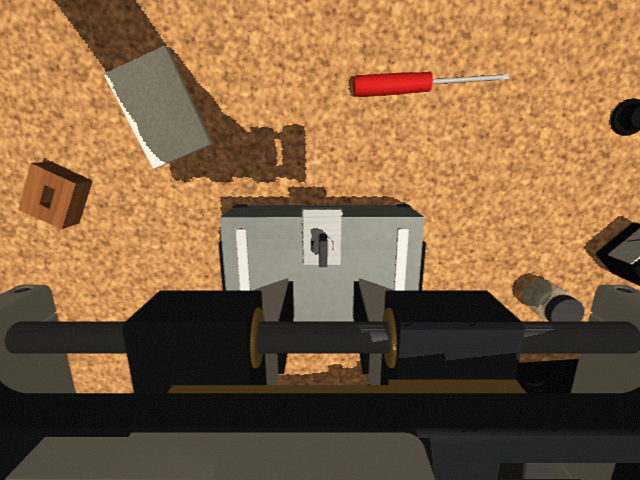

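View pics/top2.png

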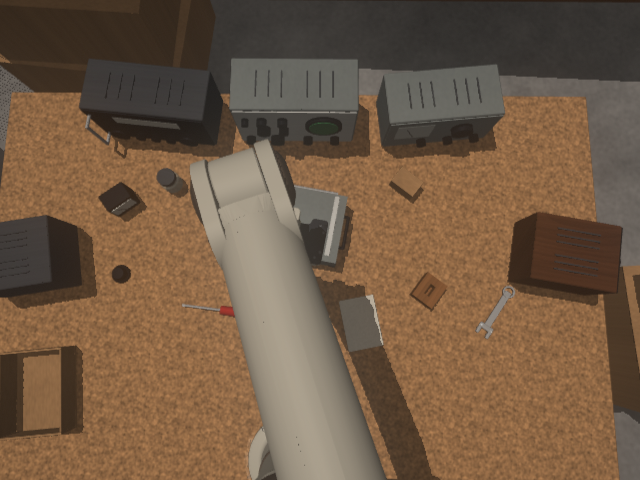

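The key stands in the slot at px (322,245) with its grip along case x (0.1° off). Its top is at 129.7 mm, and 130 means seated. Lid and hasp are flat, and the other goods are where they were in the first picture. Handing in.

```bash
python3 -c "
from station import bot
bot.close_job(); print(bot.read_t())"
```

```text
the job is handed in; nothing more can be done
the job is handed in; nothing more can be done
```

I packed all four cans on the table (no fifth in view), shut the lid, swung the hasp down, then locked it with the T-key. The job was handed in at about 91 s, with the gripper clear of everything.

**Last checks**
- **Cans:** each stands in its own pocket, with its top at 60 mm in the case, as it should be when on the floor. I measured this before shutting the lid.
- **Lid and hasp:** after locking, the lid measured about 86 mm and the hasp about 91 mm, so both lie flat.
- **Key:** its top is at 129.7 mm (130 mm means the collar is seated), and the grip is within about 0.1° of front to back.
- **Other goods:** those I could see in the last top picture look unmoved by eye. The arm covered part of the screwdriver there, but the wrist view showed it whole. I did not measure their final poses.

**What did not go cleanly**
- The stand was knocked about 16 mm during the run, so I measured the key again before picking it up.
- One slot measurement was spoiled by a shadow. I used an earlier picture instead, and it agreed with the other view to 0.3 mm.
- The cameras differed from each other by up to about 5 mm, so I averaged them. The key went in on the first try.

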